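Rub the collet tin's rim, fit its two lids, then hold the outer lid up

TASK

Pick up the sanding block, rub the rim of the open collet tin with one steady, moderate stroke across its mouth from the near side to the far side, and lay the block back flat on the bare worktop. Then take the two nested lids together by the thin stem, set them gently on the tin so that the inner lid seats fully, and let go; now lift only the outer lid, by its collar, straight up until it is clear of the stem, leaving the inner lid seated. Finish still holding the outer lid level above the tin, at rest, and leave the other things on the worktop alone.

Things in the scene. Friction and masses are not known exactly. Their poses are not given: they have to be found in the camera images.
- tin: open round aluminium tin on a fixed 150x150x12 mm plywood board: 104 mm outside diameter, 60 mm high, mouth 96 mm across, collet nuts standing inside it (tops 42 mm above its underside). Origin: centre of its underside, z up, x away from the robot (turned up to 0.3 rad). It cannot slide or tip
- tin_rim (a point): centre of the tin's mouth at rim height, about 82 mm above the worktop. The tin stands on a rubber pad: pressed straight down it starts to sink at about 3 N, then gives 1 mm for each 2.5 N, at most 8 mm (about 23 N), and comes back up
- sanding_block: the cork sanding block in dark abrasive paper, 58 mm (its x) by 112 mm (its y) by 34 mm high, 0.09 kg, lying flat and loose on the worktop; grasp it across the 58 mm. Origin: centre of its underside
- block_mid (a point): centre of the sanding block, 17 mm above its underside
- inner_lid: inner lid, round, loose, 0.15 kg, on the worktop inside the outer lid: a plug 12 mm deep and 91 mm across (foot tapered to 85) that enters the tin's mouth, a flange 110 mm across, 4 mm thick, that rests on the rim, and an upright steel stem 16 mm across. Origin: centre of the plug's underside; stem top 74 mm above it. Seated, it is 48 mm above the tin's origin
- stem_grip (a point): on the axis of the inner lid's stem, 60 mm above the inner lid's origin, mid-way up the 28 mm of stem that show above the outer lid's collar. Lifting here carries both lids, since the outer one rests on the inner one's flange
- outer_lid: outer lid, round, loose, about 0.15 kg: a disc 120 mm across, 4 mm thick, lying on the inner lid's flange; a skirt reaching 14 mm below it round the flange (2 mm play all round); an upright collar in the middle, 32 mm across, 26 mm high above the disc, 23 mm bore, through which the stem stands up. Origin: centre of the disc's underside
- collar_grip (a point): on the collar's axis, 19 mm above the disc's underside (15 mm above the disc's top; the collar's top is 11 mm higher). To grip the collar, the open fingers pass down on both sides of the stem, whose top is 39 mm above this point
- tape_measure: bystander, loose: a tape measure, 35x80x68 mm, standing at the far right; origin at the centre of its underside
- star_knob: bystander, loose: a loose black star-shaped knob with its stud up, 42x40x56 mm, beyond the tin; origin at the centre of its underside
- setup_bar: bystander, loose: a brass set-up bar, 12x90x13 mm, at the left behind the work; origin at the centre of its underside
There are look-alikes about, which are no part of the job. What is shaped like the inner_lid but orange is not meant.

How it is judged (in metres and radians):
On the way, in this order (a step that is already met when the one before it is completed fails the run):
1. the sanding block is pressed on the rim (2 to 25 N) with its centre 12 to 45 mm on the near side of the tin's centre (x of block_mid in the frame of tin between -0.045 and -0.012 m and y of block_mid in the frame of tin between -0.025 and 0.025 m and contact force between sanding_block and tin between 2 and 25 N), for 0.1 s.
2. still pressed on the rim (2 to 25 N) as it passes the middle of the tin (x of block_mid in the frame of tin between -0.008 and 0.008 m and y of block_mid in the frame of tin between -0.025 and 0.025 m and contact force between sanding_block and tin between 2 and 25 N), for 0.1 s.
3. still pressed on the rim (2 to 25 N) with its centre 12 to 45 mm on the far side (x of block_mid in the frame of tin between 0.012 and 0.045 m and y of block_mid in the frame of tin between -0.025 and 0.025 m and contact force between sanding_block and tin between 2 and 25 N), for 0.1 s.
4. the block lies flat on the worktop again, let go (height (world z) of block_mid between 0.012 and 0.022 m and angle between sanding_block's own z axis and vertical below 0.1 rad and contact force between the fingers and sanding_block below 0.1 N and linear speed of sanding_block below 0.02 m/s), for 0.2 s.
5. both lids are carried together by the stem, 30 mm or more above the worktop (height (world z) of inner_lid above 0.03 m and contact force between the fingers and inner_lid above 1 N and z of collar_grip in the frame of inner_lid below 0.041 m and contact force between the fingers and outer_lid below 0.5 N), for 0.2 s.
6. both lids sit on the tin, inner lid fully seated, and are let go (z of stem_grip in the frame of tin between 0.104 and 0.1105 m and horizontal distance between stem_grip and tin below 0.006 m and angle between inner_lid's own z axis and vertical below 0.05 rad and z of collar_grip in the frame of inner_lid below 0.041 m and contact force between the fingers and inner_lid below 0.1 N and contact force between the fingers and outer_lid below 0.1 N), for 0.3 s.
At the end, for the whole second after the job is handed in: Inner lid seated on the tin (within 2.5 mm of the rim, 6 mm of centre, 0.05 rad of level), untouched; outer lid held still in the fingers, over 72 mm above its place on the inner lid, within 50 mm of the tin's axis, level within 0.2 rad; sanding block flat and released on the worktop (all of step 4 and z of stem_grip in the frame of tin between 0.104 and 0.1105 m and horizontal distance between stem_grip and tin below 0.006 m and angle between inner_lid's own z axis and vertical below 0.05 rad and contact force between each of the arm, the fingers and inner_lid below 0.1 N and linear speed of inner_lid below 0.02 m/s and contact force between the fingers and outer_lid above 1 N and z of collar_grip in the frame of inner_lid above 0.107 m and contact force between outer_lid and inner_lid below 0.05 N and contact force between outer_lid and tin below 0.05 N and horizontal distance between collar_grip and tin below 0.05 m and angle between outer_lid's own z axis and vertical below 0.2 rad and linear speed of outer_lid below 0.03 m/s); the arm keeps its last pose, push and grip.
It fails at once if the sanding block is pressed on the tin with more than 35 N (contact force between sanding_block and tin above 35 N).
It fails at once if the lids are dropped or rammed on the tin (more than 35 N between inner lid and tin) (contact force between inner_lid and tin above 35 N).
It fails at once if the outer lid is lifted more than 15 mm off the inner lid while the inner lid is not seated on the tin (z of collar_grip in the frame of inner_lid above 0.05 m and not (z of stem_grip in the frame of tin between 0.104 and 0.1105 m and horizontal distance between stem_grip and tin below 0.006 m and angle between inner_lid's own z axis and vertical below 0.05 rad)).
It fails at once if a bystander is moved more than 30 mm (distance of any of tape_measure, star_knob, setup_bar from where it was at the start of the episode above 0.03 m).
It also fails if it takes over 72 s, if anything falls off the work surface, if the arm or the gripper's body presses on something with over 40 N, if the wrist force passes 120 N, or if a joint passes its speed limit or range.

ROBOT

A 6-joint arm with a two-finger parallel gripper is mounted at the origin on a cart in front of the work surface, level with it; the furniture and walls round the work are solid. World frame = base frame: x ahead of the robot, y to its left, z up, the work surface at z = 0. Lengths are in m, angles in degrees, forces in N, time in s.
With the tool pointing down it reaches from about 0.4 to 0.825 m from the base axis. Payload 7 kg.
Tool frame: the origin (TCP) lies on the centre line of the jaws, within the pads' length; the fingertips stand r.tip_reach ahead of it and the grasp point (between the pads) is the TCP (r.tip_reach is the distance from the TCP to the fingertips, in m); z points along the fingers, y is the line along which they close (so a half turn about z gives the same grasp; the last joint's range is limited). The gripper opens to 88 mm and grips with 3 to 60 N. Pads are 19 mm wide; open, the fingers measure 130 mm over their backs; the gripper's body (78 mm by 193 mm) begins 47 mm behind the grasp point.
Start: joints at [88.299, 20.546, 0.682, 0, -70.136, -16.507], TCP at [0.211, 0.641, 0.246] pointing down, gripper open.
Joint ranges: [-176.03, 176.03], [-82.01, 121.73], [-58.28, 71.71], [-173.87, 95.51], [-174.79, -0.11], [-173.66, 173.66]. Speed limits (degrees/s): [136.94, 136.94, 172.46, 180, 180, 180].

INTERFACE

Orientations are given as [roll, pitch, yaw] about the fixed x, y, z axes, in that order (R = Rz(yaw) Ry(pitch) Rx(roll)).
In Python, from plant import sensors, cams, r gives the robot as it stands.
- The arm moves only by the tool drive_tool, never from a script. Its argument "rows" is a list of rows, each an object of numbers: "fingers": the gripper's target within -1 to 1 (fully open at 1, half-way at 0, shut at -1); "x", "y", "z": the shift along the tool's x, y, z in m; "spin": the turn about the tool's z in rad. A call has 1 to 10 rows; each row is the pose to reach, as a shift and turn from the pose commanded when the call began, along the tool's axes at that moment; what a row does not reach only later rows make up. A row lasts 1/8 s, in which the tool goes at most 62.5 mm and 10.7 degrees, less where a joint would pass 70% of its speed; a pose out of reach is approached as far as the arm can. A call with a gripper value outside its range is refused whole. The fingers move at their own pace and stop on an object; "newtons" is the grip in N (left out, the last holds). Time passes only in rows, so rows that repeat a pose let the fingers close. It gives the time, the measured TCP pose, the force, the opening and the grip force at its end, in the units of the state.
- sensors.get_state(): the state, without advancing time (a new reading comes with each control period).
- cams.capture(name): name is "side" or "top"; returns a dict with "pixels" (420x560x3 uint8, red, green, blue), "intrinsics" (3x3 intrinsics, pixels), "eye" and "orientation" of the camera in the world. Camera axes: x right, y up, looking along -z (the intrinsics and any distortion apply to the point x, -y, -z); pixel columns grow to the right and rows downward; lengths in m; the calibration is good to about 2 mm. A picture is of the moment at which its call begins. There is no depth.
- r.close_job(): hands the job in; it is judged then, once.
The state is a dict: "time_s": time; "joints": joint angles; "qd": joint speeds; "joint_torque": joint torques, N m; "tcp_pos": TCP position; "eef_rot": TCP orientation; "contact_force": force on the tool from outside, world axes, zero at the start; "moment": the same for the moment, N m; "gripper_width": finger opening in m; "gripper_force": force on a finger pad.
Only numpy, scipy, OpenCV 4.12 (cv2) and the standard library are available. Lean on these libraries where they do the work, as an engineer would, in place of code of your own. Each camera call takes 0.05 s, during which the arm holds its last target. There are 200 camera calls.

## Working session

There is one attempt and no reset: what is moved stays moved. The work goes in short steps, Python scripts to look and compute and a tool call to move; the robot and the scene stay as the last step left them, time stands still between calls to the robot, and variables do not carry over. Pictures are saved under pics/ and viewed, at most 10 in all, crops included, and the job is handed in when it is done.

Besides the shell and the picture viewer there is one more tool, called after ">>>" as name(argument=value, ...), one argument or row to a line, values as JSON. drive_tool: Moves the arm, as the interface text tells. Its arguments: {"type":"object","properties":{"rows":{"type":"array"},"newtons":{"type":"number"}},"required":["rows"]}

```bash
ls; mkdir -p pics; python3 - <<'E'
from plant import sensors, cams, r
import cv2, numpy as np
np.set_printoptions(precision=4,suppress=True)
for n in ("side","top"):
    c=cams.capture(n); cv2.imwrite(f"pics/{n}0.png",c["pixels"][:,:,::-1])
    print(n,{k:(np.array(v).tolist() if not isinstance(v,dict) else v) for k,v in c.items() if k!="pixels"})
print(sensors.get_state(), r.tip_reach)
E
```

```text
pics
side {'intrinsics': [[407.82155318530545, 0.0, 275.25365469474093], [0.0, 407.82155318530545, 202.22900593422702], [0.0, 0.0, 1.0]], 'eye': [0.5417034091024217, -0.83882082311896, 0.42465547457651914], 'orientation': [69.08584827943866, 1.4810776521873232, -1.0923190521419741]}
top {'intrinsics': [[448.43631597931153, 0.0, 279.2114557500046], [0.0, 448.43631597931153, 208.8795653319213], [0.0, 0.0, 1.0]], 'eye': [0.4719466405723621, 0.000594556860530643, 1.1907563146115185], 'orientation': [4.701983499045242, -0.050428518042382554, -89.10151972438544]}
{'time_s': 0.1, 'joints': array([ 88.2992,  20.5882,   0.6386,  -0.0178, -70.1353, -16.5079]), 'qd': array([ 0.0837, -0.1472,  0.0467,  0.0392, -0.091 , -0.0429]), 'joint_torque': array([ -0.0014, -58.4162,  29.3754,   7.0154,   0.0102,  -0.0001]), 'tcp_pos': array([0.2108, 0.6408, 0.2447]), 'eef_rot': array([179.9139,  -0.0081, -18.2147]), 'contact_force': array([-0.2134, -0.3803, -0.5119]), 'moment': array([-0.0034,  0.0152, -0.0138]), 'gripper_force': 0.0, 'gripper_width': 0.08739867355601175} 0.019
```

View pics/top0.png

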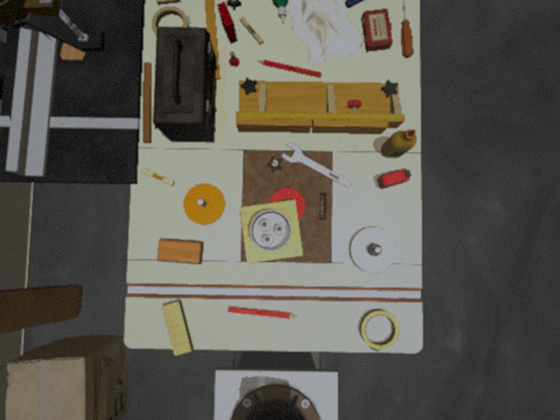

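View pics/side0.png

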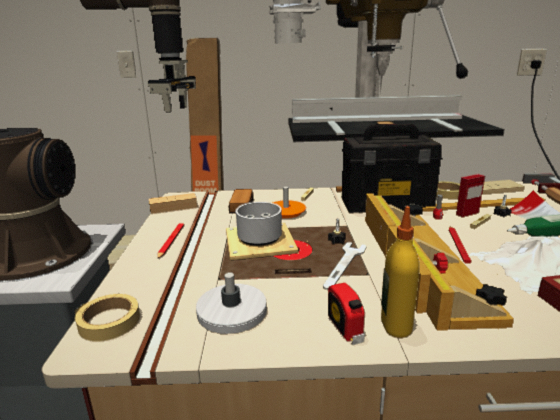

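Top view: the tin is at (269,230), the white lids at (373,249) and the orange look-alike lid, which is not meant, at (204,203). There are two sanding block candidates: the brown-orange one at (180,251) and the yellow wooden one at (176,327), which looks too long. The tape measure is at (395,178), the star knob at (274,162) and the set-up bar at (157,177) top left. I'll check with a close crop and measure.

```bash
cat > h.py <<'E'
import numpy as np, cv2
from scipy.spatial.transform import Rotation as R
def cam(c): return np.array(c["intrinsics"]),np.array(c["eye"]),R.from_euler("xyz",c["orientation"],degrees=True).as_matrix()
def ray(c,uv,z):
    K,e,M=cam(c); uv=np.atleast_2d(uv).astype(float)
    d=np.c_[(uv[:,0]-K[0,2])/K[0,0],-(uv[:,1]-K[1,2])/K[1,1],-np.ones(len(uv))]@M.T
    return e+d*((z-e[2])/d[:,2])[:,None]
def proj(c,p):
    K,e,M=cam(c); q=(np.atleast_2d(p)-e)@M; return np.c_[K[0,0]*q[:,0]/-q[:,2]+K[0,2],K[1,1]*-q[:,1]/-q[:,2]+K[1,2]]
E
python3 - <<'E'
from plant import cams
import cv2, numpy as np, pickle
from h import *
np.set_printoptions(precision=4,suppress=True)
t=cams.capture("top"); s=cams.capture("side"); pickle.dump((t,s),open("c0.pkl","wb"))
P=t["pixels"]; S=s["pixels"]
f=lambda im,x0,y0,x1,y1,W,H: cv2.resize(im[y0:y1,x0:x1,::-1],(W,H),interpolation=cv2.INTER_CUBIC)
a=f(P,140,180,240,280,400,300); 
a=f(P,140,230,220,290,400,300); b=f(P,230,190,310,250+0,400,300) ; b=f(P,228,195,308,255+10,400,350)[:300]
b=f(P,228,200,308,260,400,300); c=f(P,335,220,415,280,400,300); d=f(S,220,180,320,255,400,300)
cv2.imwrite("pics/crop1.png",np.vstack([np.hstack([a,b]),np.hstack([c,d])]))
for n,uv,z in (("tin",(269,230),.082),("lid",(373,249),.02),("block",(180,251),.034),("yellow",(176,327),.02),("bar",(157,177),.01),("knob",(274,162),.03),("tape",(395,178),.06)): print(n,ray(t,uv,z))
E
```

```text
tin [[0.5104 0.0255 0.082 ]]
lid [[ 0.4674 -0.2445  0.02  ]]
block [[0.4546 0.2541 0.034 ]]
yellow [[0.2603 0.2609 0.02  ]]
bar [[0.6489 0.3271 0.01  ]]
knob [[0.6904 0.0167 0.03  ]]
tape [[ 0.6484 -0.2924  0.06  ]]
```

View pics/crop1.png

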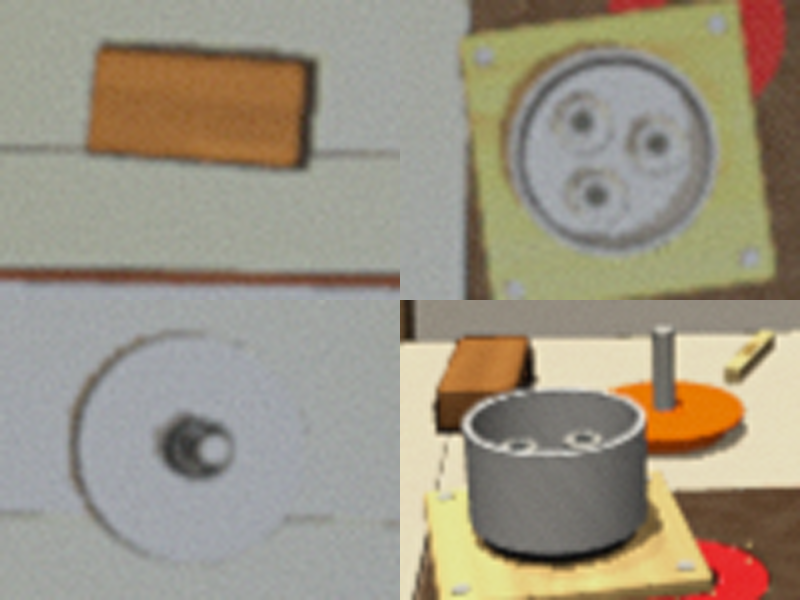

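The crop shows the block as brown cork with a dark paper edge, corners near crop (100,47), (308,60), (302,167) and (90,150). The tin rim is centred near (212,149) within its own crop, the lid disc near (193,146) and the stem top near (215,150). The block at (180,251) is the right one. Next I'll refine the positions.

```bash
python3 - <<'E'
import pickle
from h import *
np.set_printoptions(precision=4,suppress=True)
t,s=pickle.load(open("c0.pkl","rb"))
hd=lambda x0,y0,pts:np.array(pts)/5.+[x0,y0]-.4
blk=ray(t,hd(140,230,[(100,47),(308,60),(302,167),(90,150)]),.034)
print("block",blk[:,:2],blk.mean(0)); d=blk[0]-blk[1]+blk[3]-blk[2]; e=blk[0]-blk[3]+blk[1]-blk[2]
print("len",np.linalg.norm(d)/2,np.linalg.norm(e)/2,"yaw of block y axis-90:",np.degrees(np.arctan2(-d[0],d[1])),"x:",np.degrees(np.arctan2(e[1],e[0])))
print("tin",ray(t,hd(228,200,[(212.5,149)]),.082))
b=ray(t,hd(228,200,[(62,40),(335,0),(375,272),(98,297)]),.022);print("board",b[:,:2],b[:,:].mean(0), [np.degrees(np.arctan2(v[1],v[0])) for v in (b[0]-b[3],b[1]-b[2])], np.degrees(np.arctan2(b[1][0]-b[0][0],b[0][1]-b[1][1])))
print("lid disc",ray(t,hd(335,220,[(193,146)]),.02),"stemtop",ray(t,hd(335,220,[(215,150)]),.074))
# side camera check: tin rim ellipse crop scale4 @220,180
print("tin side", ray(s,np.array([[ (555-400)/4+220-.4,(422-300)/4+180-.4]]),.082))
print("stemtop side pix pred", proj(s,[0.466,-0.2445,.074]))
# circles by thresholds: local refinement via HoughCircles
g=cv2.cvtColor(t["pixels"],cv2.COLOR_RGB2GRAY)
for n,(x0,y0,x1,y1),z,rr in (("tin",(228,195,308,260),.082,(20,23)),("lid",(335,212,415,285),.02,(21,25))):
    im=cv2.resize(g[y0:y1,x0:x1],None,fx=6,fy=6,interpolation=cv2.INTER_CUBIC)
    c=cv2.HoughCircles(im,cv2.HOUGH_GRADIENT_ALT,1.5,50,param1=120,param2=.6,minRadius=rr[0]*6-8,maxRadius=rr[1]*6+6)
    if c is not None:
        for q in c[0][:3]: print(n,q/6,ray(t,[(q[0]-2.5)/6+x0,(q[1]-2.5)/6+y0],z))
E
```

```text
block [[0.4845 0.3076]
 [0.4795 0.2004]
 [0.4248 0.2018]
 [0.4317 0.3108]] [0.4551 0.2552 0.034 ]
len 0.10824500637492109 0.05378822357580103 yaw of block y axis-90: -3.1638569171987143 x: -2.442288013588239
tin [[0.5119 0.0228 0.082 ]]
board [[ 0.5698  0.1037]
 [ 0.5931 -0.0389]
 [ 0.4516 -0.0614]
 [ 0.4365  0.082 ]] [0.5128 0.0213 0.022 ] [np.float64(9.246020737252804), np.float64(9.065110567404528)] 9.277376904777705
lid disc [[ 0.4679 -0.245   0.02  ]] stemtop [[ 0.4663 -0.2446  0.074 ]]
tin side [[0.511  0.0119 0.082 ]]
stemtop side pix pred [[228.4938 273.0011]]
tin [43.25   35.25   19.3146] [[0.5109 0.0209 0.082 ]]
```

>>> drive_tool(
  rows=[
    {"fingers": 1, "x": 0.352, "y": 0.29, "z": 0.1, "spin": 1.302},
    {"fingers": 1, "x": 0.352, "y": 0.29, "z": 0.1, "spin": 1.302},
    {"fingers": 1, "x": 0.352, "y": 0.29, "z": 0.1, "spin": 1.302},
    {"fingers": 1, "x": 0.352, "y": 0.29, "z": 0.1, "spin": 1.302},
    {"fingers": 1, "x": 0.352, "y": 0.29, "z": 0.1, "spin": 1.302},
    {"fingers": 1, "x": 0.352, "y": 0.29, "z": 0.1, "spin": 1.302},
    {"fingers": 1, "x": 0.352, "y": 0.29, "z": 0.1, "spin": 1.302},
    {"fingers": 1, "x": 0.352, "y": 0.29, "z": 0.1, "spin": 1.302},
    {"fingers": 1, "x": 0.352, "y": 0.29, "z": 0.1, "spin": 1.302},
    {"fingers": 1, "x": 0.352, "y": 0.29, "z": 0.1, "spin": 1.302},
  ],
  newtons=20,
)

```text
time_s: 1.45
tcp_pos: [0.4548, 0.2559, 0.1457]
eef_rot: [-180.0, 0.0, -92.8]
contact_force: [0.0, 1.1, -0.7]
gripper_width: 0.0874
gripper_force: 0.0
```

>>> drive_tool(
  rows=[
    {"fingers": 1, "z": 0.04},
    {"fingers": 1, "z": 0.08},
    {"fingers": 1, "z": 0.1},
    {"fingers": 1, "z": 0.116},
    {"fingers": 1, "z": 0.116},
    {"fingers": -1, "z": 0.116},
    {"fingers": -1, "z": 0.116},
    {"fingers": -1, "z": 0.116},
    {"fingers": -1, "z": 0.116},
    {"fingers": -1, "z": 0.116},
  ],
  newtons=20,
)

```text
invalid input
```

>>> drive_tool(
  rows=[
    {"fingers": -1},
    {"fingers": -1},
    {"fingers": -1},
  ],
  newtons=25,
)

```text
invalid input
```

>>> drive_tool(
  rows=[
    {"fingers": 1, "x": 0, "y": 0, "z": 0.04, "spin": 0},
    {"fingers": 1, "x": 0, "y": 0, "z": 0.08, "spin": 0},
    {"fingers": 1, "x": 0, "y": 0, "z": 0.1, "spin": 0},
    {"fingers": 1, "x": 0, "y": 0, "z": 0.116, "spin": 0},
    {"fingers": 1, "x": 0, "y": 0, "z": 0.116, "spin": 0},
    {"fingers": -1, "x": 0, "y": 0, "z": 0.116, "spin": 0},
    {"fingers": -1, "x": 0, "y": 0, "z": 0.116, "spin": 0},
    {"fingers": -1, "x": 0, "y": 0, "z": 0.116, "spin": 0},
    {"fingers": -1, "x": 0, "y": 0, "z": 0.116, "spin": 0},
    {"fingers": -1, "x": 0, "y": 0, "z": 0.116, "spin": 0},
  ],
  newtons=25,
)

```text
time_s: 2.7
tcp_pos: [0.4548, 0.2559, 0.03]
eef_rot: [-180.0, 0.0, -92.8]
contact_force: [-2.6, -0.2, 5.5]
gripper_width: 0.0576
gripper_force: 25.0
```

>>> drive_tool(
  rows=[
    {"fingers": -1, "x": 0, "y": 0, "z": -0.05, "spin": 0},
    {"fingers": -1, "x": 0, "y": 0, "z": -0.1, "spin": 0},
    {"fingers": -1, "x": 0.03, "y": -0.005, "z": -0.13, "spin": -0.03},
    {"fingers": -1, "x": 0.08, "y": -0.013, "z": -0.13, "spin": -0.07},
    {"fingers": -1, "x": 0.13, "y": -0.021, "z": -0.13, "spin": -0.12},
    {"fingers": -1, "x": 0.18, "y": -0.029, "z": -0.13, "spin": -0.16},
    {"fingers": -1, "x": 0.22, "y": -0.036, "z": -0.13, "spin": -0.2094},
    {"fingers": -1, "x": 0.237, "y": -0.039, "z": -0.12, "spin": -0.2094},
    {"fingers": -1, "x": 0.237, "y": -0.039, "z": -0.1, "spin": -0.2094},
    {"fingers": -1, "x": 0.237, "y": -0.039, "z": -0.1, "spin": -0.2094},
  ],
  newtons=30,
)

```text
time_s: 3.95
tcp_pos: [0.4808, 0.0166, 0.1279]
eef_rot: [179.8, -0.0, -80.9]
contact_force: [-0.2, -0.5, -0.8]
gripper_width: 0.0577
gripper_force: 30.0
```

```bash
python3 - <<'E'
from plant import cams,sensors
import cv2,numpy as np
c=cams.capture("side")["pixels"]; t=cams.capture("top")["pixels"]
a=cv2.resize(c[140:290,170:370,::-1],(800,600)); cv2.imwrite("pics/s2.png",a)
st=sensors.get_state(); print(st["tcp_pos"],st["eef_rot"],st["contact_force"],st["gripper_width"])
E
```

```text
[0.48203992 0.01732682 0.12954318] [ 1.79961554e+02 -2.09937364e-02 -8.07967529e+01] [ 0.24947367 -0.45212001 -0.78417961] 0.05745565780422637
```

View pics/s2.png

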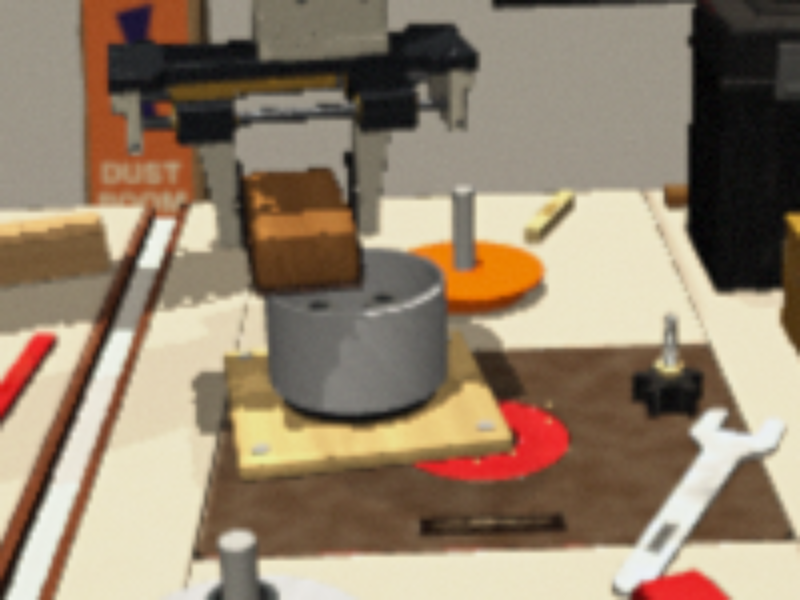

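The side view shows the block (crop 300,235) held level over the near half of the tin (355,330). Next I lower it onto the rim.

>>> drive_tool(
  rows=[
    {"fingers": -1, "x": 0, "y": 0, "z": 0.008, "spin": 0},
    {"fingers": -1, "x": 0, "y": 0, "z": 0.014, "spin": 0},
    {"fingers": -1, "x": 0, "y": 0, "z": 0.016, "spin": 0},
    {"fingers": -1, "x": 0, "y": 0, "z": 0.018, "spin": 0},
    {"fingers": -1, "x": 0, "y": 0, "z": 0.019, "spin": 0},
    {"fingers": -1, "x": 0, "y": 0, "z": 0.019, "spin": 0},
    {"fingers": -1, "x": 0, "y": 0, "z": 0.019, "spin": 0},
  ],
)

```text
time_s: 4.92
tcp_pos: [0.482, 0.0171, 0.1111]
eef_rot: [-180.0, 0.0, -80.8]
contact_force: [-3.0, 1.8, 5.7]
gripper_width: 0.0575
gripper_force: 30.0
```

>>> drive_tool(
  rows=[
    {"fingers": -1, "x": 0, "y": -0.006, "z": 0.0015, "spin": 0},
    {"fingers": -1, "x": 0, "y": -0.012, "z": 0.0015, "spin": 0},
    {"fingers": -1, "x": 0, "y": -0.018, "z": 0.0015, "spin": 0},
    {"fingers": -1, "x": 0, "y": -0.024, "z": 0.0015, "spin": 0},
    {"fingers": -1, "x": 0, "y": -0.03, "z": 0.0015, "spin": 0},
    {"fingers": -1, "x": 0, "y": -0.036, "z": 0.0015, "spin": 0},
    {"fingers": -1, "x": 0, "y": -0.042, "z": 0.0015, "spin": 0},
    {"fingers": -1, "x": 0, "y": -0.048, "z": 0.0015, "spin": 0},
    {"fingers": -1, "x": 0, "y": -0.054, "z": 0.0015, "spin": 0},
    {"fingers": -1, "x": 0, "y": -0.06, "z": 0.0015, "spin": 0},
  ],
)

```text
time_s: 6.18
tcp_pos: [0.5411, 0.0263, 0.1099]
eef_rot: [180.0, -0.0, -80.8]
contact_force: [-6.3, -1.4, 9.1]
gripper_width: 0.0581
gripper_force: 30.0
```

>>> drive_tool(
  rows=[
    {"fingers": -1, "x": 0, "y": 0, "z": 0, "spin": 0},
    {"fingers": -1, "x": 0, "y": 0, "z": 0, "spin": 0},
  ],
)

```text
time_s: 6.42
tcp_pos: [0.5418, 0.0264, 0.1102]
eef_rot: [-179.9, -0.0, -80.8]
contact_force: [-2.4, -1.6, 8.6]
gripper_width: 0.0579
gripper_force: 30.0
```

>>> drive_tool(
  rows=[
    {"fingers": -1, "x": 0, "y": 0, "z": -0.03, "spin": 0},
    {"fingers": -1, "x": 0, "y": 0, "z": -0.055, "spin": 0},
    {"fingers": -1, "x": -0.05, "y": 0.01, "z": -0.055, "spin": 0.05},
    {"fingers": -1, "x": -0.1, "y": 0.02, "z": -0.055, "spin": 0.1},
    {"fingers": -1, "x": -0.15, "y": 0.03, "z": -0.055, "spin": 0.15},
    {"fingers": -1, "x": -0.2, "y": 0.04, "z": -0.055, "spin": 0.2094},
    {"fingers": -1, "x": -0.24, "y": 0.0485, "z": -0.055, "spin": 0.2094},
    {"fingers": -1, "x": -0.24, "y": 0.0485, "z": -0.01, "spin": 0.2094},
    {"fingers": -1, "x": -0.24, "y": 0.0485, "z": 0.04, "spin": 0.2094},
    {"fingers": -1, "x": -0.24, "y": 0.0485, "z": 0.06, "spin": 0.2094},
  ],
)

```text
time_s: 7.68
tcp_pos: [0.4538, 0.2548, 0.0465]
eef_rot: [179.9, -0.2, -92.8]
contact_force: [-0.2, -0.0, -1.0]
gripper_width: 0.0579
gripper_force: 30.0
```

>>> drive_tool(
  rows=[
    {"fingers": -1, "x": 0, "y": 0, "z": 0.01, "spin": 0},
    {"fingers": -1, "x": 0, "y": 0, "z": 0.016, "spin": 0},
    {"fingers": -1, "x": 0, "y": 0, "z": 0.0185, "spin": 0},
    {"fingers": -1, "x": 0, "y": 0, "z": 0.0185, "spin": 0},
  ],
)

```text
time_s: 8.18
tcp_pos: [0.4554, 0.2561, 0.0311]
eef_rot: [-180.0, 0.0, -92.8]
contact_force: [0.2, -0.3, -0.2]
gripper_width: 0.0577
gripper_force: 30.0
```

>>> drive_tool(
  rows=[
    {"fingers": -1, "x": 0, "y": 0, "z": 0.001, "spin": 0},
    {"fingers": -1, "x": 0, "y": 0, "z": 0.001, "spin": 0},
    {"fingers": 1, "x": 0, "y": 0, "z": 0.001, "spin": 0},
    {"fingers": 1, "x": 0, "y": 0, "z": 0.001, "spin": 0},
    {"fingers": 1, "x": 0, "y": 0, "z": 0.001, "spin": 0},
    {"fingers": 1, "x": 0, "y": 0, "z": 0.001, "spin": 0},
    {"fingers": 1, "x": 0, "y": 0, "z": 0.001, "spin": 0},
  ],
)

```text
time_s: 9.05
tcp_pos: [0.4551, 0.2558, 0.0295]
eef_rot: [180.0, -0.0, -92.8]
contact_force: [-0.6, -0.7, -0.0]
gripper_width: 0.0873
gripper_force: 0.0
```

>>> drive_tool(
  rows=[
    {"fingers": 1, "x": 0, "y": 0, "z": -0.05, "spin": 0},
    {"fingers": 1, "x": 0, "y": 0, "z": -0.11, "spin": 0},
    {"fingers": 1, "x": 0.03, "y": -0.002, "z": -0.16, "spin": 0},
    {"fingers": 1, "x": 0.085, "y": -0.006, "z": -0.17, "spin": 0},
    {"fingers": 1, "x": 0.145, "y": -0.01, "z": -0.17, "spin": 0},
    {"fingers": 1, "x": 0.205, "y": -0.015, "z": -0.17, "spin": 0},
    {"fingers": 1, "x": 0.265, "y": -0.019, "z": -0.17, "spin": 0},
    {"fingers": 1, "x": 0.325, "y": -0.024, "z": -0.17, "spin": 0},
    {"fingers": 1, "x": 0.385, "y": -0.028, "z": -0.17, "spin": 0},
    {"fingers": 1, "x": 0.445, "y": -0.032, "z": -0.17, "spin": 0},
  ],
)

```text
time_s: 10.3
tcp_pos: [0.465, -0.1922, 0.1999]
eef_rot: [-180.0, 0.0, -92.8]
contact_force: [0.7, 0.3, 0.5]
gripper_width: 0.0877
gripper_force: 0.0
```

>>> drive_tool(
  rows=[
    {"fingers": 1, "x": 0.03, "y": -0.002, "z": 0.0, "spin": 0},
    {"fingers": 1, "x": 0.054, "y": -0.004, "z": 0.02, "spin": 0},
    {"fingers": 0, "x": 0.054, "y": -0.004, "z": 0.06, "spin": 0},
    {"fingers": 0, "x": 0.054, "y": -0.004, "z": 0.09, "spin": 0},
    {"fingers": 0, "x": 0.054, "y": -0.004, "z": 0.09, "spin": 0},
  ],
)

```text
time_s: 10.92
tcp_pos: [0.4648, -0.2442, 0.1076]
eef_rot: [179.7, 0.0, -92.8]
contact_force: [0.7, -0.3, -0.3]
gripper_width: 0.0631
gripper_force: 0.0
```

```bash
python3 - <<'E'
from plant import cams,sensors
import cv2,numpy as np
s=cams.capture("side")["pixels"]; t=cams.capture("top")["pixels"]
a=cv2.resize(s[190:340,150:300,::-1],(400,400)); b=cv2.resize(t[180:300,300:420,::-1],(400,400)); cv2.imwrite("pics/s3.png",np.hstack([a,b]))
st=sensors.get_state(); print(st["tcp_pos"],st["eef_rot"],st["contact_force"],st["gripper_width"])
E
```

```text
[ 0.46701163 -0.24448372  0.11033572] [-1.79989072e+02 -2.39929346e-02 -9.27803474e+01] [-0.14981684 -0.41912132  0.99598371] 0.0552479562849223
```

View pics/s3.png

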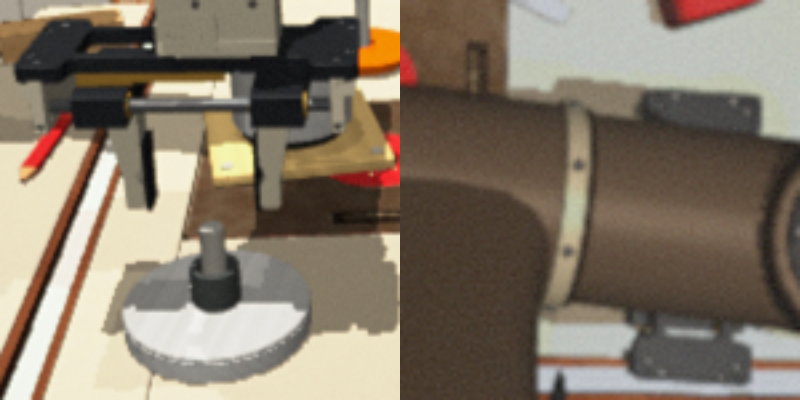

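The side crop shows the stem top (210,225) centred between the open fingers (155 and 258). I'm lowering and gripping.

>>> drive_tool(
  rows=[
    {"fingers": 0, "x": 0, "y": 0, "z": 0.02, "spin": 0},
    {"fingers": 0, "x": 0, "y": 0, "z": 0.035, "spin": 0},
    {"fingers": 0, "x": 0, "y": 0, "z": 0.041, "spin": 0},
    {"fingers": 0, "x": 0, "y": 0, "z": 0.041, "spin": 0},
    {"fingers": -1, "x": 0, "y": 0, "z": 0.041, "spin": 0},
    {"fingers": -1, "x": 0, "y": 0, "z": 0.041, "spin": 0},
    {"fingers": -1, "x": 0, "y": 0, "z": 0.041, "spin": 0},
    {"fingers": -1, "x": 0, "y": 0, "z": 0.041, "spin": 0},
    {"fingers": -1, "x": 0, "y": 0, "z": 0.041, "spin": 0},
    {"fingers": -1, "x": 0, "y": 0, "z": 0.041, "spin": 0},
  ],
  newtons=35,
)

```text
time_s: 12.28
tcp_pos: [0.4669, -0.2444, 0.0688]
eef_rot: [-180.0, -0.0, -92.8]
contact_force: [0.2, 0.9, 3.2]
gripper_width: 0.0155
gripper_force: 35.0
```

>>> drive_tool(
  rows=[
    {"fingers": -1, "x": 0, "y": 0, "z": 0, "spin": 0},
    {"fingers": -1, "x": 0, "y": 0, "z": -0.01, "spin": 0},
    {"fingers": -1, "x": 0, "y": 0, "z": -0.03, "spin": 0},
    {"fingers": -1, "x": 0, "y": 0, "z": -0.06, "spin": 0},
    {"fingers": -1, "x": 0, "y": 0, "z": -0.1, "spin": 0},
    {"fingers": -1, "x": 0, "y": 0, "z": -0.13, "spin": 0},
    {"fingers": -1, "x": 0, "y": 0, "z": -0.13, "spin": 0},
    {"fingers": -1, "x": 0, "y": 0, "z": -0.13, "spin": 0},
  ],
)

```text
time_s: 13.28
tcp_pos: [0.4656, -0.2439, 0.1976]
eef_rot: [179.9, 0.0, -92.8]
contact_force: [0.1, -0.4, -3.8]
gripper_width: 0.0147
gripper_force: 35.0
```

>>> drive_tool(
  rows=[
    {"fingers": -1, "x": -0.03, "y": -0.004, "z": 0, "spin": 0},
    {"fingers": -1, "x": -0.07, "y": -0.009, "z": 0, "spin": 0},
    {"fingers": -1, "x": -0.11, "y": -0.014, "z": 0, "spin": 0},
    {"fingers": -1, "x": -0.15, "y": -0.018, "z": 0, "spin": 0},
    {"fingers": -1, "x": -0.19, "y": -0.022, "z": 0, "spin": 0},
    {"fingers": -1, "x": -0.23, "y": -0.027, "z": 0, "spin": 0},
    {"fingers": -1, "x": -0.255, "y": -0.03, "z": 0, "spin": 0},
    {"fingers": -1, "x": -0.268, "y": -0.0315, "z": 0.015, "spin": 0},
    {"fingers": -1, "x": -0.268, "y": -0.0315, "z": 0.035, "spin": 0},
    {"fingers": -1, "x": -0.268, "y": -0.0315, "z": 0.035, "spin": 0},
  ],
)

```text
time_s: 14.52
tcp_pos: [0.509, 0.0209, 0.1605]
eef_rot: [179.7, -0.1, -92.8]
contact_force: [-0.8, 0.5, -3.5]
gripper_width: 0.0153
gripper_force: 35.0
```

```bash
python3 - <<'E'
from plant import cams,sensors
import cv2,numpy as np
s=cams.capture("side")["pixels"]; t=cams.capture("top")["pixels"]
a=cv2.resize(s[150:270,200:320,::-1],(400,400)); b=cv2.resize(t[170:290,210:330,::-1],(400,400)); cv2.imwrite("pics/s4.png",np.hstack([a,b]))
st=sensors.get_state(); print(st["tcp_pos"],st["eef_rot"],st["contact_force"],st["gripper_width"],st["time_s"])
E
```

```text
[0.51075054 0.02120486 0.16289551] [ 1.79906774e+02 -5.75788758e-02 -9.28318869e+01] [-0.04341604 -0.62850732 -1.92018654] 0.014943688006031929 14.625
```

View pics/s4.png

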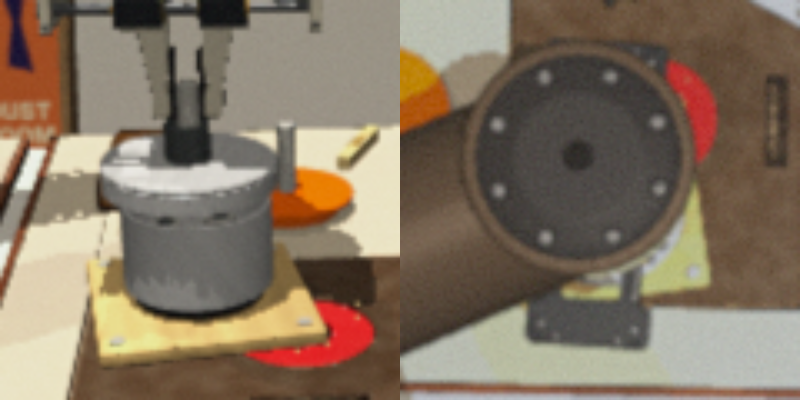

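The side crop shows the lids over the tin. The disc spans columns 102–280 and the tin 120–273, so the lids may sit 2–3 mm too near the robot. I'll measure this properly.

```bash
python3 - <<'E'
from plant import cams,sensors
from h import *
import pickle
np.set_printoptions(precision=4,suppress=True)
c=cams.capture("side"); t0,s0=pickle.load(open("c0.pkl","rb"))
g=cv2.cvtColor(c["pixels"],cv2.COLOR_RGB2GRAY).astype(float)
for v in list(range(196,214,2))+list(range(218,238,3)): print(v,g[v,226:242].astype(int),g[v,276:292].astype(int))
tcp=sensors.get_state()["tcp_pos"];print(tcp)
th=np.linspace(0,2*np.pi,720)
def ext(x,y,z0,z1,rad,rows):
    p=[proj(c,np.c_[x+rad*np.cos(th),y+rad*np.sin(th),np.full(720,z)]) for z in np.linspace(z0,z1,80)]
    q=np.vstack(p); return [(r,*q[abs(q[:,1]-r)<.8][:,0].min(keepdims=1).round(1),q[abs(q[:,1]-r)<.8][:,0].max().round(1)) for r in rows]
z=tcp[2]-.069
print("lid",ext(tcp[0],tcp[1],z+.002,z+.02,.06,[198,202,206]))
print("tin",ext(.5115,.0215,.022,.082,.052,[218,224,230]))
E
```

```text
196 [226 226 226 226 219 171 112 102 107 105 105 116 118 130 159 164] [111 109 109 109 105 109 110 102  87  98 100  99 149 226 229 226]
198 [223 225 227 219 179 128 149 150 149 148 147 157 169 175 182 180] [111 111 109 109 112 116 131 128  88  96 100 100 148 229 227 226]
200 [227 227 226 216 166 172 206 212 212 209 213 223 232 232 232 231] [212 210 209 199 186 143 104  88  80  97 104 100 123 179 179 180]
202 [137 136 132 105  89 110 149 160 186 205 214 220 222 225 217 214] [194 166 150 117 129 119  81  70  83  98  98  92 102 131 145 145]
204 [133 130 110  57  70  90 100 104 121 118 129 174 199 209 218 219] [122 132  94  86  83  82  74  77  89 100 101  95  96 120 139 146]
206 [129 132 111  41  67  82  98 105 108 112 110 117 142 146 112 111] [ 96  93  91  84  80  79  74  83  94  98 101  95  92 105 120 144]
208 [132 131 112  43  52  61  79  98 107 109 112 111 109 109 119 121] [ 92  90  90  86 100  92  90  89  92  88  81  82  82  96 131 142]
210 [132 134 117  48  43  57  58  60  70  94 109 112 118 117 118 120] [ 87  83  80  93 107  90  90  90  93  93  91  86  87  87  93 109]
212 [129 128
[... 662 characters left out ...]
11 212 210 200 198 180 123 112 115 108  90  97 102  96  90] [ 87  85  85  80  71  75  91 103 104 101 103 105  91  53  45  41]
233 [164 203 213 216 218 203 125 114 117 114 107  96  99 103 105 112] [ 91  85  84  79  75  78  92 100 103 103 104 102 101  97  69  40]
236 [205 192 210 213 198 128 114 115 116 114 118 110  97 102 110 111] [ 90  84  83  86  90  95 102  97  96  99 103 103 116 141 144 129]
[0.5112 0.0214 0.1635]
lid [(198, np.float64(231.1), np.float64(284.8)), (202, np.float64(231.3), np.float64(284.8)), (206, np.float64(231.7), np.float64(283.4))]
tin [(218, np.float64(236.1), np.float64(281.8)), (224, np.float64(236.5), np.float64(281.9)), (230, np.float64(236.9), np.float64(282.0))]
```

```bash
python3 - <<'E'
from plant import cams
from h import *
c=cams.capture("side")["pixels"].astype(int)
sat=c.max(2)-c.min(2)
for v in range(197,216): print(v,sat[v,225:241],sat[v,276:292])
E
```

```text
197 [39 39 38 39 40 44 20  6  5  6  7  7  9  8 10 10] [ 7  3  7  7  7  8  5  7  7 10 10 13 33 41 36 39]
198 [39 38 36 39 39 40 11  6  9  9  9  8 10 12 11  9] [10  7  8  9  8  9  5  8  6 11 10 10 33 42 38 36]
199 [38 38 39 38 41 41 13 10 10 11  9 11 10  8  7  8] [10 10 10 11 12  9  9  5  8 11 11 11 42 60 55 51]
200 [40 39 41 41 46 44 17 10 12 11 11 10  9  6  7  8] [ 11  11  12  10  10   7   6   5   8  13  10  12  67 141 143 128]
201 [44 46 44 44 45 50 22  9 11  9 11 11 11 10  8  9] [ 12  10   9  10   7   5   8   4   8  12  10   9  67 192 223 218]
202 [37 37 35 35 46 68 29  6  7  9 10 10 12  9 12 11] [ 10   8   6   6   6   3   6   3   6  10   8  10  64 196 237 235]
203 [35 32 34 32 38 62 30  8  4  7  8 11  9  9  8  8] [  8   6   8   7   5   4   3   3   5   9   9   8  64 195 234 236]
204 [35 34 34 28 33 56 25  4  6  6  9  6  7  6  9 10] [  4   4   3   4   6   3   5   5   9   9   9   8  55 178 223 232]
205 [36 33 32 30 31 53 26  5  6  5  6  5  6  5  5  7] [  5   6   5   4   4   3   8  14   7   7   9   5  39 138 200 234]
206 [34 35 32 26 32 55 29  8  5  8  6  7  7  7  7  9] [  4   3   5  
[... 431 characters left out ...]
 40 57 60 59 50 29  8  5  7  6  5] [  6   6   3   4  15  76 160 168 169 168 162 168 167 165 166 192]
211 [34 34 35 33 21 30 46 46 51 47 32  6  4  7  6  5] [  4   3   4   5  11  74 164 169 167 169 166 167 167 167 166 166]
212 [34 31 33 28 25 20 18 16 21 24 18  3  6  5  4  4] [  5   6   6   4  16  78 161 169 166 166 169 167 165 169 164 164]
213 [33 33 33 34 29 24 26 29 36 37 33  6  7  6  3  4] [  6   4   5   3  14  75 156 169 167 163 167 164 166 167 171 166]
214 [36 37 38 41 38 40 42 43 44 41 45 14  4  5  6  4] [  4   4   4   5  10  63 151 155 157 154 159 156 151 155 156 159]
215 [40 42 42 38 37 44 44 39 36 37 43 18  4  4  5  6] [  4   3   5   6   4  38 122 138 134 136 133 130 138 130 133 134]
```

Aligned to within about 1 mm. Lowering slowly.

>>> drive_tool(
  rows=[
    {"fingers": -1, "x": 0, "y": 0, "z": 0.006, "spin": 0},
    {"fingers": -1, "x": 0, "y": 0, "z": 0.01, "spin": 0},
    {"fingers": -1, "x": 0, "y": 0, "z": 0.013, "spin": 0},
    {"fingers": -1, "x": 0, "y": 0, "z": 0.015, "spin": 0},
    {"fingers": -1, "x": 0, "y": 0, "z": 0.017, "spin": 0},
    {"fingers": -1, "x": 0, "y": 0, "z": 0.017, "spin": 0},
  ],
)

```text
time_s: 15.48
tcp_pos: [0.5111, 0.0218, 0.1464]
eef_rot: [180.0, -0.0, -92.8]
contact_force: [0.6, -0.1, -3.4]
gripper_width: 0.0151
gripper_force: 35.0
```

>>> drive_tool(
  rows=[
    {"fingers": -1, "x": 0, "y": 0, "z": 0.002, "spin": 0},
    {"fingers": -1, "x": 0, "y": 0, "z": 0.004, "spin": 0},
    {"fingers": -1, "x": 0, "y": 0, "z": 0.006, "spin": 0},
    {"fingers": -1, "x": 0, "y": 0, "z": 0.006, "spin": 0},
  ],
)

```text
time_s: 15.98
tcp_pos: [0.511, 0.0218, 0.1403]
eef_rot: [180.0, -0.0, -92.8]
contact_force: [0.2, -0.3, -2.9]
gripper_width: 0.0153
gripper_force: 35.0
```

Plug is in without contact; now the last bit.

>>> drive_tool(
  rows=[
    {"fingers": -1, "x": 0, "y": 0, "z": 0.0008, "spin": 0},
    {"fingers": -1, "x": 0, "y": 0, "z": 0.0016, "spin": 0},
    {"fingers": -1, "x": 0, "y": 0, "z": 0.002, "spin": 0},
    {"fingers": -1, "x": 0, "y": 0, "z": 0.002, "spin": 0},
  ],
)

```text
time_s: 16.48
tcp_pos: [0.5112, 0.0218, 0.1388]
eef_rot: [-180.0, -0.0, -92.8]
contact_force: [-1.5, 0.2, 1.7]
gripper_width: 0.015
gripper_force: 35.0
```

>>> drive_tool(
  rows=[
    {"fingers": 0.5, "x": 0, "y": 0, "z": 0, "spin": 0},
    {"fingers": 0.5, "x": 0, "y": 0, "z": 0, "spin": 0},
    {"fingers": 0.5, "x": 0, "y": 0, "z": 0, "spin": 0},
    {"fingers": 0.5, "x": 0, "y": 0, "z": 0, "spin": 0},
    {"fingers": 0.5, "x": 0, "y": 0, "z": 0, "spin": 0},
    {"fingers": 0.5, "x": 0, "y": 0, "z": 0, "spin": 0},
    {"fingers": 0.5, "x": 0, "y": 0, "z": 0, "spin": 0},
    {"fingers": 0.5, "x": 0, "y": 0, "z": 0, "spin": 0},
  ],
  newtons=20,
)

```text
time_s: 17.48
tcp_pos: [0.5111, 0.0218, 0.1385]
eef_rot: [180.0, -0.0, -92.8]
contact_force: [0.6, -0.6, 0.0]
gripper_width: 0.0653
gripper_force: 0.0
```

```bash
python3 - <<'E'
from plant import cams,sensors
import cv2,numpy as np
s=cams.capture("side")["pixels"]
cv2.imwrite("pics/s5.png",cv2.resize(s[150:270,190:330,::-1],(700,600)))
st=sensors.get_state(); print(st["tcp_pos"],st["contact_force"],st["gripper_width"],st["time_s"])
E
```

```text
[0.51119338 0.02182685 0.13856891] [ 0.46723172 -0.22788932 -0.3117649 ] 0.06549817386104366 17.525
```

View pics/s5.png

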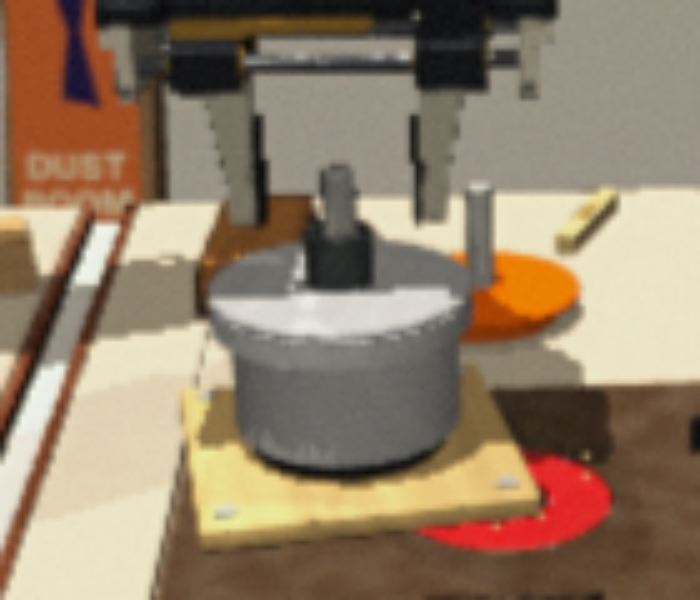

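The side crop shows both lids seated level on the tin, with the collar (339,255) centred between the fingers (264 and 415). Lowering to grip the collar.

>>> drive_tool(
  rows=[
    {"fingers": 0.5, "x": 0, "y": 0, "z": 0.012, "spin": 0},
    {"fingers": 0.5, "x": 0, "y": 0, "z": 0.022, "spin": 0},
    {"fingers": 0.5, "x": 0, "y": 0, "z": 0.0265, "spin": 0},
    {"fingers": 0.5, "x": 0, "y": 0, "z": 0.0265, "spin": 0},
    {"fingers": -1, "x": 0, "y": 0, "z": 0.0265, "spin": 0},
    {"fingers": -1, "x": 0, "y": 0, "z": 0.0265, "spin": 0},
    {"fingers": -1, "x": 0, "y": 0, "z": 0.0265, "spin": 0},
    {"fingers": -1, "x": 0, "y": 0, "z": 0.0265, "spin": 0},
    {"fingers": -1, "x": 0, "y": 0, "z": 0.0265, "spin": 0},
    {"fingers": -1, "x": 0, "y": 0, "z": 0.0265, "spin": 0},
  ],
  newtons=20,
)

```text
time_s: 18.77
tcp_pos: [0.5111, 0.0218, 0.1122]
eef_rot: [180.0, 0.0, -92.8]
contact_force: [-1.0, 0.6, 2.5]
gripper_width: 0.0316
gripper_force: 20.0
```

>>> drive_tool(
  rows=[
    {"fingers": -1, "x": 0, "y": 0, "z": -0.004, "spin": 0},
    {"fingers": -1, "x": 0, "y": 0, "z": -0.012, "spin": 0},
    {"fingers": -1, "x": 0, "y": 0, "z": -0.024, "spin": 0},
    {"fingers": -1, "x": 0, "y": 0, "z": -0.038, "spin": 0},
    {"fingers": -1, "x": 0, "y": 0, "z": -0.052, "spin": 0},
    {"fingers": -1, "x": 0, "y": 0, "z": -0.066, "spin": 0},
    {"fingers": -1, "x": 0, "y": 0, "z": -0.08, "spin": 0},
    {"fingers": -1, "x": 0, "y": 0, "z": -0.09, "spin": 0},
    {"fingers": -1, "x": 0, "y": 0, "z": -0.095, "spin": 0},
    {"fingers": -1, "x": 0, "y": 0, "z": -0.095, "spin": 0},
  ],
)

```text
time_s: 20.02
tcp_pos: [0.5112, 0.0219, 0.2072]
eef_rot: [-180.0, 0.0, -92.8]
contact_force: [1.0, -0.5, -1.8]
gripper_width: 0.0315
gripper_force: 20.0
```

>>> drive_tool(
  rows=[
    {"fingers": -1, "x": 0, "y": 0, "z": 0, "spin": 0},
    {"fingers": -1, "x": 0, "y": 0, "z": 0, "spin": 0},
    {"fingers": -1, "x": 0, "y": 0, "z": 0, "spin": 0},
    {"fingers": -1, "x": 0, "y": 0, "z": 0, "spin": 0},
  ],
)

```text
time_s: 20.52
tcp_pos: [0.5111, 0.0218, 0.2069]
eef_rot: [180.0, -0.0, -92.8]
contact_force: [-0.5, -0.7, -0.6]
gripper_width: 0.0314
gripper_force: 20.0
```

```bash
python3 - <<'E'
from plant import cams,sensors
import cv2,numpy as np
s=cams.capture("side")["pixels"]
cv2.imwrite("pics/s6.png",cv2.resize(s[120:270,160:340,::-1],(720,600)))
st=sensors.get_state(); print(st["tcp_pos"],st["contact_force"],st["gripper_width"],st["time_s"],st["qd"])
E
```

```text
[0.51114283 0.02180418 0.20699416] [-0.08953694  1.19467625 -1.52569921] 0.03132104388014118 20.575 [-0.08739336 -0.13272599 -0.00913414 -0.03510618 -0.02971274  0.0045256 ]
```

View pics/s6.png

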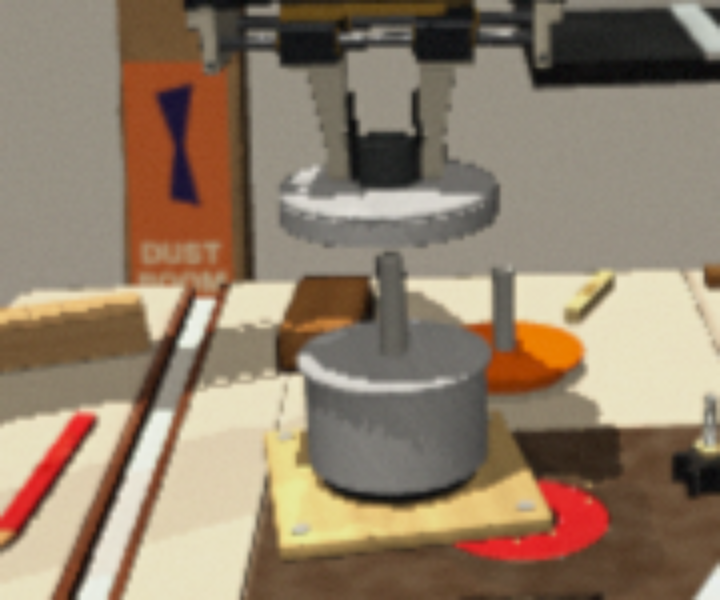

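The outer lid (crop 388,200) is held level and clear of the stem top (390,258). The inner lid is seated on the tin, and the block lies flat at (325,320).

```bash
python3 -c "
from plant import r
print(r.close_job())"
```

```text
the job is handed in; nothing more can be done
None
```

Job handed in at about 20.6 s of the 72 s allowed (no verdict returned): rim rubbed near to far, block back flat on the worktop, inner lid seated on the tin, and outer lid held level and still above it, clear of the stem.

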